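Rack the marmalade jars in reverse order

TASK

Move the four filled marmalade jars from their saucers on the steel drip tray to the wooden jar rack, one to a bay and in reverse order, because the rack gets turned round when it goes on the shelf: the jar at the robot's left end of the tray goes into the rack's bay at the robot's right end, the next into the next bay, and so on. Stand each jar upright and flat in the middle of its bay, set down and not dropped, and knock none over.

Things in the scene. Friction and masses are not known exactly. Their poses are not given: they have to be found in the camera images.
- jar_low_mid (a point): low wide round glass jar with flat brass-coloured lid, 54 mm diameter, 60 mm tall, filled (about 0.2 kg), loose. This point is on its upright axis, half-way up (30 mm above its underside); z up.
- jar_tall_mid (a point): tall slender round glass jar with flat brass-coloured lid, 41 mm diameter, 88 mm tall, filled (about 0.2 kg), loose. This point is on its upright axis, half-way up (44 mm above its underside); z up.
- jar_square_mid (a point): square glass jar with flat square brass-coloured lid, 42 x 42 mm (faces across its x and y axes), 70 mm tall, filled (about 0.2 kg), loose. This point is on its upright axis, half-way up (35 mm above its underside); z up.
- jar_knob_mid (a point): round glass jar, 48 mm diameter and 58 mm tall to the rim of its brass-coloured lid, with an 18 mm ball knob on top, 80 mm tall in all, filled (about 0.2 kg), loose. This point is on its upright axis, half-way up (40 mm above its underside); z up.
- saucer_low: Fixed flat round white saucer with a pale blue centre, 72 mm diameter, 6 mm thick (beaded edge 3 mm higher), on which the low jar stands at the start. All four saucers look alike. Origin: centre of its underside. They keep marking the starting row after the jars have gone.
- saucer_tall: Fixed flat round white saucer with a pale blue centre, 72 mm diameter, 6 mm thick (beaded edge 3 mm higher), on which the tall jar stands at the start. All four saucers look alike. Origin: centre of its underside. They keep marking the starting row after the jars have gone.
- saucer_square: Fixed flat round white saucer with a pale blue centre, 72 mm diameter, 6 mm thick (beaded edge 3 mm higher), on which the square jar stands at the start. All four saucers look alike. Origin: centre of its underside. They keep marking the starting row after the jars have gone.
- saucer_knob: Fixed flat round white saucer with a pale blue centre, 72 mm diameter, 6 mm thick (beaded edge 3 mm higher), on which the knob jar stands at the start. All four saucers look alike. Origin: centre of its underside. They keep marking the starting row after the jars have gone.
- drip_tray: Fixed steel drip tray with a wire grid, 92 mm (x) by 350 mm (y), top 19 mm above the table; the row of saucers runs along its y axis at y = 120, 40, -40, -120 mm, x = 0. Origin: centre of its underside. x points roughly away from the robot, y to the robot's left.
- jar_rack: Fixed wooden jar rack, 92 mm (x) by 332 mm (y), in front of or behind the tray. Floor 15 mm above the table; four bays along its y axis, centred at x = 0, y = 120, 40, -40, -120 mm, each 74 mm wide between 6 mm partitions that rise 20 mm above the floor; a lip 4 mm high along front and back, 84 mm clear between. Origin: centre of its underside. x points roughly away from the robot, y to the robot's left.

How it is judged:
At the end, for the whole second after the job is handed in: Every jar stands upright (within 0.1 rad) on the floor of the rack (within 5 mm), within 15 mm of the middle of its bay along and across the rack, in the order along y opposite to that of their saucers on the drip tray; all released and at rest (((y of saucer_low in the frame of drip_tray between 0.09 and 0.15 m and y of jar_low_mid in the frame of jar_rack between -0.135 and -0.105 m) or (y of saucer_low in the frame of drip_tray between 0.01 and 0.07 m and y of jar_low_mid in the frame of jar_rack between -0.055 and -0.025 m) or (y of saucer_low in the frame of drip_tray between -0.07 and -0.01 m and y of jar_low_mid in the frame of jar_rack between 0.025 and 0.055 m) or (y of saucer_low in the frame of drip_tray between -0.15 and -0.09 m and y of jar_low_mid in the frame of jar_rack between 0.105 and 0.135 m)) and x of jar_low_mid in the frame of jar_rack between -0.015 and 0.015 m and z of jar_low_mid in the frame of jar_rack between 0.04 and 0.05 m and angle between each of jar_low_mid, jar_tall_mid, jar_square_mid, jar_knob_mid's own z axis and vertical below 0.1 rad and linear speed of each of jar_low, jar_tall, jar_square, jar_knob below 0.02 m/s and angular speed of each of jar_low, jar_tall, jar_square, jar_knob below 0.2 rad/s and contact force between each of jar_low, jar_tall, jar_square, jar_knob and the fingers below 0.05 N and ((y of saucer_tall in the frame of drip_tray between 0.09 and 0.15 m and y of jar_tall_mid in the frame of jar_rack between -0.135 and -0.105 m) or (y of saucer_tall in the frame of drip_tray between 0.01 and 0.07 m and y of jar_tall_mid in the frame of jar_rack between -0.055 and -0.025 m) or (y of saucer_tall in the frame of drip_tray between -0.07 and -0.01 m and y of jar_tall_mid in the frame of jar_rack between 0.025 and 0.055 m) or (y of saucer_tall in the frame of drip_tray between -0.15 and -0.09 m and y of jar_tall_mid in the frame of jar_rack between 0.105 and 0.135 m)) and x of jar_tall_mid in the frame of jar_rack between -0.015 and 0.015 m and z of jar_tall_mid in the frame of jar_rack between 0.054 and 0.064 m and ((y of saucer_square in the frame of drip_tray between 0.09 and 0.15 m and y of jar_square_mid in the frame of jar_rack between -0.135 and -0.105 m) or (y of saucer_square in the frame of drip_tray between 0.01 and 0.07 m and y of jar_square_mid in the frame of jar_rack between -0.055 and -0.025 m) or (y of saucer_square in the frame of drip_tray between -0.07 and -0.01 m and y of jar_square_mid in the frame of jar_rack between 0.025 and 0.055 m) or (y of saucer_square in the frame of drip_tray between -0.15 and -0.09 m and y of jar_square_mid in the frame of jar_rack between 0.105 and 0.135 m)) and x of jar_square_mid in the frame of jar_rack between -0.015 and 0.015 m and z of jar_square_mid in the frame of jar_rack between 0.045 and 0.055 m and ((y of saucer_knob in the frame of drip_tray between 0.09 and 0.15 m and y of jar_knob_mid in the frame of jar_rack between -0.135 and -0.105 m) or (y of saucer_knob in the frame of drip_tray between 0.01 and 0.07 m and y of jar_knob_mid in the frame of jar_rack between -0.055 and -0.025 m) or (y of saucer_knob in the frame of drip_tray between -0.07 and -0.01 m and y of jar_knob_mid in the frame of jar_rack between 0.025 and 0.055 m) or (y of saucer_knob in the frame of drip_tray between -0.15 and -0.09 m and y of jar_knob_mid in the frame of jar_rack between 0.105 and 0.135 m)) and x of jar_knob_mid in the frame of jar_rack between -0.015 and 0.015 m and z of jar_knob_mid in the frame of jar_rack between 0.05 and 0.06 m); the robot touches nothing.
It fails at once if a jar is knocked over (angle between any of jar_low_mid, jar_tall_mid, jar_square_mid, jar_knob_mid's own z axis and vertical above 0.6 rad).
It fails at once if a jar is dropped: it falls free more than 15 mm above its place on the rack ((x of jar_low_mid in the frame of jar_rack between -0.06 and 0.06 m and y of jar_low_mid in the frame of jar_rack between -0.18 and 0.18 m and z of jar_low_mid in the frame of jar_rack above 0.06 m and contact force between jar_low and anything else below 0.001 N) or (x of jar_tall_mid in the frame of jar_rack between -0.06 and 0.06 m and y of jar_tall_mid in the frame of jar_rack between -0.18 and 0.18 m and z of jar_tall_mid in the frame of jar_rack above 0.074 m and contact force between jar_tall and anything else below 0.001 N) or (x of jar_square_mid in the frame of jar_rack between -0.06 and 0.06 m and y of jar_square_mid in the frame of jar_rack between -0.18 and 0.18 m and z of jar_square_mid in the frame of jar_rack above 0.065 m and contact force between jar_square and anything else below 0.001 N) or (x of jar_knob_mid in the frame of jar_rack between -0.06 and 0.06 m and y of jar_knob_mid in the frame of jar_rack between -0.18 and 0.18 m and z of jar_knob_mid in the frame of jar_rack above 0.07 m and contact force between jar_knob and anything else below 0.001 N)).
It also fails if it takes over 96 s, if anything falls off the work surface, if the arm or the gripper's body presses on something with over 40 N, if the wrist force passes 120 N, or if a joint passes its speed limit or range.

ROBOT

A 6-joint arm with a two-finger parallel gripper is mounted at the origin on the work surface. World frame = base frame: x ahead of the robot, y to its left, z up, the work surface at z = 0. Lengths are in m, angles in rad, forces in N, time in s.
With the tool pointing down it reaches from about 0.25 to 0.775 m from the base axis. Payload 4 kg.
Tool frame: the origin (TCP) lies at the very end of the fingers, on their centre line; the grasp point (between the pads) lies tcp_to_grasp behind it (tcp_to_grasp is the distance from the TCP to the grasp point, in m); z points along the fingers, y is the direction in which the jaws open and shut (so a half turn about z gives the same grasp; the last joint's range is limited). The gripper opens to 94 mm and grips with 3 to 60 N. Pads are 16 mm wide; open, the fingers measure 119 mm over their backs; the gripper's body (75 mm by 177 mm) begins 78 mm behind the grasp point.
Start: joints at [-0.103, 0.087, 1.371, -0, 1.684, -0.103], TCP at [0.55, -0, 0.206] pointing down, gripper open.
Joint ranges: [-3.1, 3.1], [-0.76, 2.03], [0.27, 2.55], [-1.08, 4.22], [0.17, 2.65], [-2.57, 2.57]. Speed limits (rad/s): [2.79, 2.79, 3.14, 3.14, 3.14, 3.14].

INTERFACE

Orientations are given as [roll, pitch, yaw] about the fixed x, y, z axes, in that order (R = Rz(yaw) Ry(pitch) Rx(roll)).
In Python, from bench import * gives the robot as it stands.
- The arm moves only by the tool play_rows, never from a script. Its argument "rows" is a list of rows, each a list of 3 entries, a list of its own where there are three numbers: the finger opening in cm, from 0 to 9.4, then the shift along the world's x, y, z in cm, then the turn, a rotation vector about the world's x, y, z in rad. A call has 1 to 8 rows; each row is the pose to reach, as a shift and turn from the pose commanded when the call began; what a row does not reach only later rows make up. A row lasts 1/12 s, in which the tool goes at most 41.7 mm and 7.16 degrees, less where a joint would pass 70% of its speed; a pose out of reach is approached as far as the arm can. A call with a gripper value outside its range is refused whole. The fingers move at their own pace and stop on an object; the grip force is fixed at half the most. Time passes only in rows, so rows that repeat a pose let the fingers close. It gives the time, the measured TCP pose, the force and the opening at its end, in the units of the state.
- get_obs(): the state, without advancing time (a new reading comes with each control period).
- snapshot(name): name is "scene" or "side" or "wrist"; returns a dict with "pixels" (480x640x3 uint8, red, green, blue), "fx", "fy", "cx", "cy" (pixels), "rvec" (rotation vector, rad) and "tvec" (3), from world to camera coordinates, as OpenCV has them. Camera axes: x right, y down, z forward; pixel columns grow to the right and rows downward; lengths in m; the calibration is good to about 2 mm. A picture is of the moment at which its call begins. There is no depth.
- close_job(): hands the job in, once; it reports no verdict.
Trained networks look in the newest picture that a camera, given by its name, has taken for a name from the list of things; names that differ only in an ending like _2 or _b are one class to them, and where a whole thing is asked for, a point or a joint stands for the part that bears it (a point fixed in the world has none). Each returns a list of dicts, best first, with "confidence" (0 to 1); they miss things now and then, are a little off and sometimes report something else, mostly with a low value. They report only what shows in the picture. A call takes as long as a camera call.
- silhouettes(camera, label): "mask" (480x640 bool, what is visible of it) and "point" ([row, column] in pixels, amid what is visible of it).
The state is a dict: "time": time; "joint_positions": joint angles; "qvel": joint speeds; "joint_torque": joint torques, N m; "tool_pos": TCP position; "ee_rot": TCP orientation; "wrist_force": force on the tool from outside, world axes, zero at the start; "wrist_torque": the same for the moment, N m; "width": finger opening in m.
Only numpy, scipy, OpenCV 4.12 (cv2) and the standard library are available. Lean on these libraries where they do the work, as an engineer would, in place of code of your own. Each camera call takes 0.05 s, during which the arm holds its last target. There are 200 camera calls.

## Working session

There is one attempt and no reset: what is moved stays moved. The work goes in short steps, Python scripts to look and compute and a tool call to move; the robot and the scene stay as the last step left them, time stands still between calls to the robot, and variables do not carry over. Pictures are saved under pics/ and viewed, about 12 in all and at most 16, crops included, and the job is handed in when it is done.

Besides the shell and the picture viewer there is one more tool, called after "Call:" by a JSON object that holds its "fn" and its "kwargs", one argument or row to a line. play_rows: Moves the arm, as the interface text tells. Its arguments: {"type":"object","properties":{"rows":{"type":"array"}},"required":["rows"]}

```bash
ls; mkdir -p pics; cat > h.py <<'E'
from bench import *
import numpy as np, cv2
def ray(s,rc):
    R=cv2.Rodrigues(np.array(s["rvec"],float))[0]; t=np.array(s["tvec"],float)
    K=np.array([[s["fx"],0,s["cx"]],[0,s["fy"],s["cy"]],[0,0,1]])
    d=R.T@np.linalg.solve(K,[rc[1],rc[0],1]); return -R.T@t,d
def onz(s,rc,z):
    c,d=ray(s,rc); return c+d*(z-c[2])/d[2]
def proj(s,P):
    K=np.array([[s["fx"],0,s["cx"]],[0,s["fy"],s["cy"]],[0,0,1.]])
    return cv2.projectPoints(np.array(P,float).reshape(-1,1,3),np.array(s["rvec"],float),np.array(s["tvec"],float),K,None)[0][:,0]
def save(s,n): cv2.imwrite("pics/"+n+".png",s["pixels"][:,:,::-1])
E
python3 - <<'E'
from h import *
print(get_obs())
for c in ("scene","side","wrist"):
    s=snapshot(c); save(s,c+"0"); print(c,ray(s,(240,320)))
    for l in ["jar_low_mid","jar_tall_mid","jar_square_mid","jar_knob_mid","saucer_low","drip_tray","jar_rack"]:
        for r in silhouettes(c,l)[:5 if 'sau' in l else 2]:
            m=r["mask"]; ys,xs=np.where(m)
            print(l,round(r["confidence"],2),np.round(r["point"]),m.sum(),xs.min(),xs.max(),ys.min(),ys.max())
try: print(tcp_to_grasp)
except Exception as e: print(e)
E
```

```text
pics
{'time': 0.0, 'joint_positions': array([-1.03072121e-01,  8.79597001e-02,  1.37223475e+00, -1.70113203e-05,
        1.68358309e+00, -1.03129903e-01]), 'qvel': array([-0.0011536 , -0.0004203 , -0.0015259 , -0.00039292,  0.00056112,
        0.00082705]), 'joint_torque': array([ 1.28542815e-03, -3.40182602e+01, -3.02423716e+01,  7.18220207e-02,
        3.29729996e-02, -1.13141955e-04]), 'tool_pos': array([5.49460306e-01, 6.05808814e-05, 2.04311496e-01]), 'ee_rot': array([-3.13941763e+00, -2.08110483e-04,  1.57085199e+00]), 'wrist_force': array([ 1.03150873,  0.53638132, -0.37417316]), 'wrist_torque': array([ 0.01475333, -0.02951294,  0.00637763]), 'width': 0.09390154289575471}
scene (array([ 1.02425238, -0.29707127,  0.463139  ]), array([-0.70235622,  0.42901544, -0.56820629]))
jar_low_mid 0.56 [341. 213.] 3565 185 240 305 382
jar_tall_mid 0.68 [306. 280.] 3009 262 301 265 349
jar_tall_mid 0.66 [340. 213.] 3716 183 241 305 383
jar_square_mid 0.77 [287. 343.] 2943 320 367 251 324
jar_knob_mid 0.93 [269. 394.] 2152 374 414 233 297
saucer_low 0.88 [382. 213.] 1194 181 250 346 395
drip
[... 397 characters left out ...]
52
jar_knob_mid 0.98 [233. 310.] 1230 299 328 206 255
saucer_low 0.94 [318. 450.] 596 418 471 294 324
saucer_low 0.58 [232. 310.] 1224 299 327 206 255
drip_tray 0.95 [305. 400.] 4802 275 493 244 353
jar_rack 0.58 [351. 311.] 16491 183 429 271 438
wrist (array([0.54955076, 0.0718637 , 0.38466434]), array([-0.01639636, -0.2497871 , -0.96829015]))
jar_low_mid 0.91 [438. 412.] 2652 381 446 417 467
jar_tall_mid 0.7 [368. 391.] 117 382 401 365 373
jar_square_mid 0.73 [250. 419.] 4152 385 461 217 290
jar_knob_mid 0.84 [150. 422.] 3946 382 456 119 185
saucer_low 0.45 [369. 394.] 127 381 400 365 373
drip_tray 0.71 [195. 376.] 11320 355 463 84 436
jar_rack 0.82 [230. 215.] 27771 122 282 100 452
0.0188
```

View pics/scene0.png

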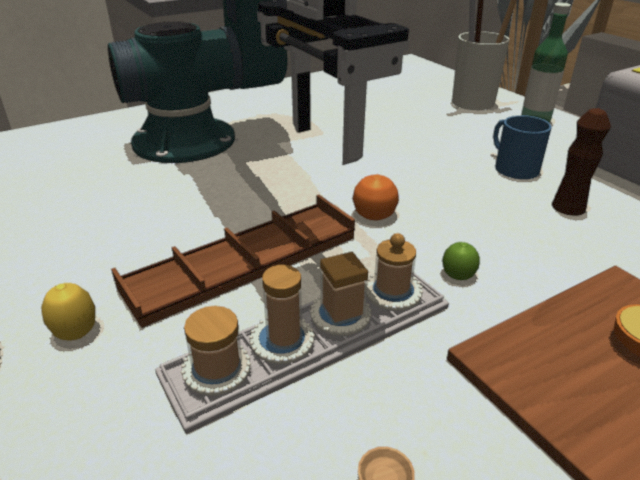

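View pics/wrist0.png

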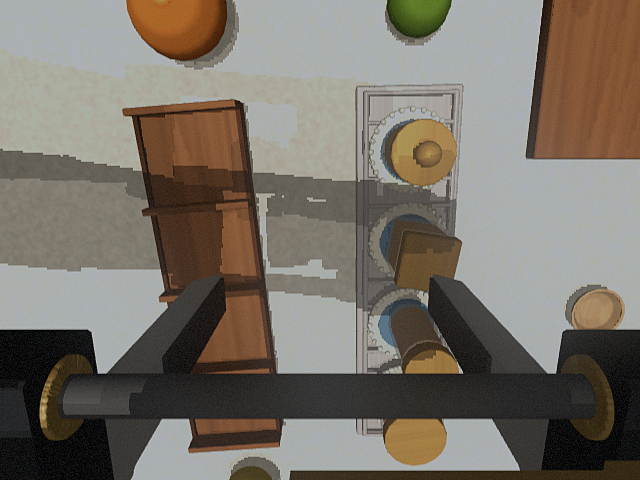

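View pics/side0.png

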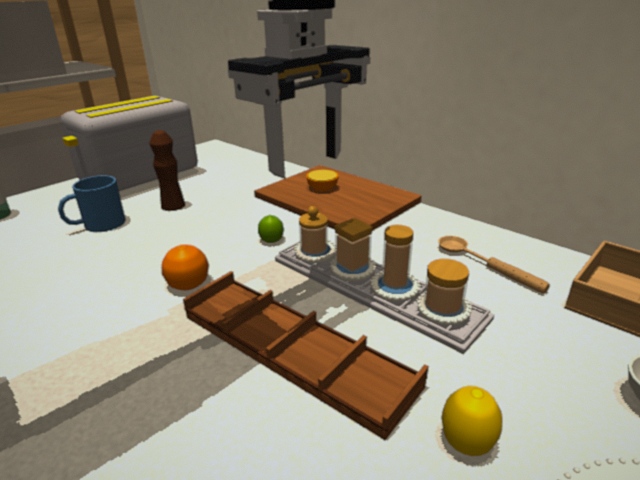

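The scene shows, left to right, low (213,340), tall (280,306), square (343,287) and knob (394,269). The rack is behind the row, on the robot's side, and slightly turned against the tray. I'll fit the models to the silhouettes next.

```bash
cat > fit.py <<'E'
from h import *
from scipy.optimize import minimize
def cyl(r,z0,z1,n=32):
    a=np.linspace(0,2*np.pi,n,endpoint=False); return np.array([[r*np.cos(t),r*np.sin(t),z] for t in a for z in (z0,z1)])
def box(x0,x1,y0,y1,z0,z1): return np.array([[x,y,z] for x in (x0,x1) for y in (y0,y1) for z in (z0,z1)])
M={"jar_low_mid":[cyl(.027,0,.06)],"jar_tall_mid":[cyl(.0205,0,.088)],"jar_square_mid":[box(-.021,.021,-.021,.021,0,.07)],
"jar_knob_mid":[cyl(.024,0,.058),cyl(.009,.066,.076),cyl(.004,.058,.08)],
"jar_rack":[box(-.046,.046,-.166,.166,0,.019)]+[box(-.046,.046,y-.003,y+.003,0,.035) for y in (-.163,-.08,0,.08,.163)]}
def render(s,bodies,p,z):
    m=np.zeros((480,640),np.uint8); c,sn=np.cos(p[2]),np.sin(p[2]); R=np.array([[c,-sn,0],[sn,c,0],[0,0,1]])
    for b in bodies:
        h=cv2.convexHull(proj(s,b@R.T+[p[0],p[1],z]).astype(np.float32))
        cv2.fillConvexPoly(m,np.round(h*16).astype(np.int32),1,shift=4)
    return m>0
def masks(cams,l,near=None):
    out=[]
    for c in cams:
        s=snapshot(c); r=silhouettes(c,l)
        if r: out.append((s,r[0]["mask"]))
    return out
def fit(l,obs,z,yaw0=0,freeyaw=False):
    # start: mean pixel on mid-height plane
    s,m=obs[0]; ys,xs=np.where(m); p0=onz(s,(ys.mean(),xs.mean()),z+(.01 if l=="jar_rack" else .035))[:2]
    def cost(q,each=False):
        p=list(q)+([yaw0] if len(q)==2 else []); e=[]
        for s,m in obs:
            r=render(s,M[l],p,z); e.append(1-(r&m).sum()/max(1,(r|m).sum()))
        return e if each else sum(e)
    best=None
    for y in ([yaw0+d for d in (-.6,-.3,0,.3,.6)] if freeyaw and l!="jar_rack" else [yaw0-.15,yaw0,yaw0+.15] if freeyaw else [0]):
        x0=np.r_[p0,y] if freeyaw else p0
        sim=np.vstack([x0]+[x0+d for d in np.diag([.02,.02,.2][:len(x0)])])
        r=minimize(cost,x0,method="Nelder-Mead",options=dict(initial_simplex=sim,xatol=1e-4,fatol=1e-4))
        if best is None or r.fun<best.fun: best=r
    return best.x,cost(best.x,True)
E
python3 - <<'E'
from fit import *
for l in M:
    z=0 if l=="jar_rack" else .025; fy=l in("jar_rack","jar_square_mid")
    obs=masks(("scene","side"),l)
    x,e=fit(l,obs,z,freeyaw=fy); print(l,np.round(x,4),np.round(e,2), [np.round(fit(l,[o],z,freeyaw=fy)[0],4) for o in obs])
s=snapshot("scene")
for l in ("saucer_low",):
    for r in silhouettes("scene",l): print(np.round(r["point"]),onz(s,r["point"],.025))
E
```

```text
jar_low_mid [ 0.6252 -0.1821] [0.05 0.08] [array([ 0.6225, -0.1813]), array([ 0.6282, -0.181 ])]
jar_tall_mid [ 0.6277 -0.1017] [0.09 0.08] [array([ 0.6223, -0.0998]), array([ 0.6323, -0.099 ])]
jar_square_mid [ 0.6243 -0.0221 -0.2957] [0.06 0.08] [array([ 0.622 , -0.0209, -0.2459]), array([ 0.6276, -0.0202, -0.3962])]
jar_knob_mid [0.6191 0.0575] [0.06 0.1 ] [array([0.6156, 0.0602]), array([0.624 , 0.0595])]
jar_rack [ 0.4436 -0.0704  0.0773] [0.07 0.03] [array([ 0.4398, -0.0706,  0.0777]), array([ 0.4459, -0.0704,  0.0813])]
[382. 215.] [ 0.64623313 -0.19300967  0.025     ]
[298. 397.] [0.63884611 0.04900589 0.025     ]
```

Call:
{"fn": "play_rows", "kwargs": {
  "rows": [
    [9.4,[3.5,2.9,0],[0,0,0]],
    [9.4,[6.9,5.8,0],[0,0,0]],
    [9.4,[6.9,5.8,0],[0,0,0]],
    [9.4,[6.9,5.8,0],[0,0,0]]
  ]
}}

```text
time: 2.63
tool_pos: [0.6199, 0.0596, 0.2038]
ee_rot: [-3.139, -0.0, 1.573]
wrist_force: [0.6, 0.3, 0.2]
width: 0.0939
```

```bash
cat > w.py <<'E'
from fit import *
import sys
# wrist-only check: args label z
s=snapshot("wrist"); save(s,sys.argv[1]); print(np.round(get_obs()["tool_pos"],4),np.round(get_obs()["wrist_force"],1))
for l in sys.argv[3:]:
    r=silhouettes("wrist",l)
    for q in r[:2]:
        ys,xs=np.where(q["mask"]); print(l,round(q["confidence"],2),q["mask"].sum(),xs.min(),xs.max(),ys.min(),ys.max(),end=" ")
        fy=l in("jar_rack","jar_square_mid")
        x,e=fit(l,[(s,q["mask"])],0 if l=="jar_rack" else float(sys.argv[2]),freeyaw=fy); print(np.round(x,4),np.round(e,2))
E
python3 w.py w1 .025 jar_knob_mid jar_square_mid jar_tall_mid jar_low_mid jar_rack
```

```text
[0.619  0.0584 0.2046] [0.2 0.5 0.1]
jar_knob_mid 0.73 3517 295 358 193 264 [0.6183 0.0585] [0.07]
jar_square_mid 0.55 4287 303 364 281 365 [ 0.624  -0.0207 -0.1253] [0.05]
jar_tall_mid 0.63 2460 310 363 363 465 [ 0.6279 -0.1611] [0.46]
jar_low_mid 0.67 600 305 360 443 470 [ 0.6215 -0.2087] [0.71]
jar_rack 0.7 21683 47 220 171 479 [ 0.4425 -0.071   0.0763] [0.33]
```

View pics/w1.png

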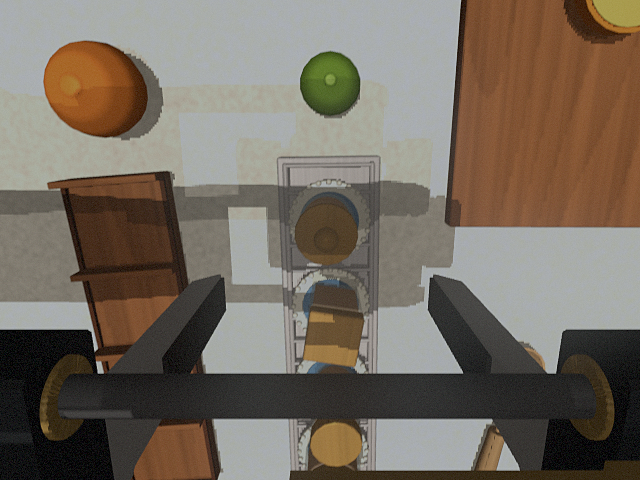

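The picture shows the knob jar at (325,230), the square at (333,320) and the tall at (335,440). The wrist fit for the knob jar, (0.618, 0.058), agrees with the others, so I'll descend and grip.

Call:
{"fn": "play_rows", "kwargs": {
  "rows": [
    [9.4,[0,0,-4],[0,0,0]],
    [9.4,[0,0,-8],[0,0,0]],
    [9.4,[0,0,-11.5],[0,0,0]],
    [9.4,[0,0,-14],[0,0,0]],
    [9.4,[0,0,-16],[0,0,0]],
    [9.4,[0,0,-16.6],[0,0,0]],
    [9.4,[0,0,-16.6],[0,0,0]]
  ]
}}

```text
time: 3.52
tool_pos: [0.6172, 0.0574, 0.0377]
ee_rot: [-3.138, 0.0, 1.57]
wrist_force: [1.4, 0.3, 0.3]
width: 0.0939
```

Call:
{"fn": "play_rows", "kwargs": {
  "rows": [
    [4,[0,0,0],[0,0,0]],
    [4,[0,0,0],[0,0,0]],
    [4,[0,0,0],[0,0,0]],
    [4,[0,0,0],[0,0,0]],
    [4,[0,0,0],[0,0,0]],
    [4,[0,0,0],[0,0,0]],
    [4,[0,0,0],[0,0,0]],
    [4,[0,0,0],[0,0,0]]
  ]
}}

```text
time: 4.18
tool_pos: [0.6192, 0.058, 0.0397]
ee_rot: [3.141, 0.0, 1.571]
wrist_force: [-0.2, -0.0, 0.5]
width: 0.0477
```

Call:
{"fn": "play_rows", "kwargs": {
  "rows": [
    [4,[0,0,0.8],[0,0,0]],
    [4,[0,0,3],[0,0,0]],
    [4,[0,0,6],[0,0,0]],
    [4,[0,0,9],[0,0,0]],
    [4,[0,0,11.5],[0,0,0]],
    [4,[-1,-1.5,13],[0,0,0]],
    [4,[-2.5,-4,13],[0,0,0]],
    [4,[-4.5,-6.8,13],[0,0,0]]
  ]
}}

```text
time: 4.85
tool_pos: [0.5747, -0.0098, 0.1711]
ee_rot: [3.138, 0.0, 1.573]
wrist_force: [0.0, -0.9, -3.2]
width: 0.0476
```

Call:
{"fn": "play_rows", "kwargs": {
  "rows": [
    [4,[-2,-3,0],[0,0,0]],
    [4,[-4,-6,0],[0,0,0]],
    [4,[-6,-9,0],[0,0,0]],
    [4,[-8,-12,0],[0,0,0]],
    [4,[-10,-15,0],[0,0,0]],
    [4,[-11.5,-17.2,0],[0,0,0]],
    [4,[-12.1,-18,0],[0,0,0]],
    [4,[-12.1,-18,0],[0,0,0]]
  ]
}}

```text
time: 5.52
tool_pos: [0.4517, -0.1915, 0.1695]
ee_rot: [-3.141, 0.0, 1.567]
wrist_force: [0.1, -0.1, -1.4]
width: 0.0477
```

```bash
python3 - <<'E'
from fit import *
print(get_obs()["tool_pos"],get_obs()["width"])
for c in("scene","side","wrist"): 
    s=snapshot(c); save(s,c+"2")
    for q in silhouettes(c,"jar_rack")[:1]: print(c,q["confidence"],q["mask"].sum(),fit("jar_rack",[(s,q["mask"])],0,.077,True))
im=np.hstack([cv2.imread(f"pics/{c}2.png")[::1,::1] for c in("scene","wrist")]); cv2.imwrite("pics/c2.png",cv2.resize(im,(800,300)))
E
```

```text
[ 0.45166597 -0.19145279  0.16949032] 0.04767063116839144
scene 0.59 12527 (array([ 0.43979887, -0.07065044,  0.07851263]), [np.float64(0.026767597939753363)])
side 0.78 16157 (array([ 0.44566363, -0.06982284,  0.07776411]), [np.float64(0.027526803999518124)])
wrist 0.7 13563 (array([ 0.61816474, -0.06252   ,  0.00345391]), [np.float64(0.6247232063773251)])
```

View pics/c2.png

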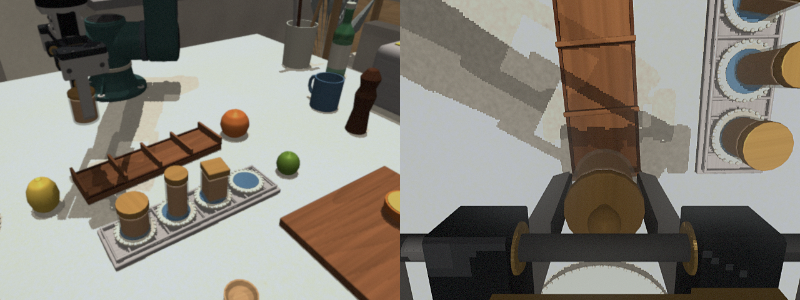

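The jar hangs between the fingers over the right-hand bay, and the rack fits agree with the earlier ones. Lowering.

Call:
{"fn": "play_rows", "kwargs": {
  "rows": [
    [4,[0,0,-2.5],[0,0,0]],
    [4,[0,0,-5.5],[0,0,0]],
    [4,[0,0,-8.5],[0,0,0]],
    [4,[0,0,-11],[0,0,0]],
    [4,[0,0,-12.5],[0,0,0]],
    [4,[0,0,-13.3],[0,0,0]],
    [4,[0,0,-13.7],[0,0,0]],
    [4,[0,0,-13.7],[0,0,0]]
  ]
}}

```text
time: 6.48
tool_pos: [0.4532, -0.1895, 0.0322]
ee_rot: [-3.141, -0.0, 1.572]
wrist_force: [0.2, -0.3, -2.7]
width: 0.0474
```

Call:
{"fn": "play_rows", "kwargs": {
  "rows": [
    [4,[0,0,-0.2],[0,0,0]],
    [4,[0,0,-0.3],[0,0,0]],
    [4,[0,0,-0.4],[0,0,0]],
    [4,[0,0,-0.4],[0,0,0]]
  ]
}}

```text
time: 6.82
tool_pos: [0.454, -0.1905, 0.0297]
ee_rot: [3.139, 0.001, 1.571]
wrist_force: [0.7, 0.3, -1.5]
width: 0.0476
```

Call:
{"fn": "play_rows", "kwargs": {
  "rows": [
    [4,[0,0,-0.1],[0,0,0]],
    [4,[0,0,-0.2],[0,0,0]],
    [4,[0,0,-0.2],[0,0,0]]
  ]
}}

```text
time: 7.07
tool_pos: [0.454, -0.1906, 0.0296]
ee_rot: [3.139, 0.001, 1.571]
wrist_force: [-3.1, 2.2, 8.9]
width: 0.0474
```

Call:
{"fn": "play_rows", "kwargs": {
  "rows": [
    [8,[0,0,0],[0,0,0]],
    [8,[0,0,0],[0,0,0]],
    [8,[0,0,0],[0,0,0]],
    [8,[0,0,0],[0,0,0]],
    [8,[0,0,0],[0,0,0]],
    [8,[0,0,0],[0,0,0]]
  ]
}}

```text
time: 7.57
tool_pos: [0.4529, -0.19, 0.0263]
ee_rot: [-3.141, -0.0, 1.571]
wrist_force: [-0.6, 0.5, 0.1]
width: 0.0794
```

Call:
{"fn": "play_rows", "kwargs": {
  "rows": [
    [8.5,[0,0,2],[0,0,0]],
    [8.5,[0,0,5],[0,0,0]],
    [9.4,[0,0,9],[0,0,0]],
    [9.4,[0,0,13],[0,0,0]],
    [9.4,[0.5,0.5,16.5],[0,0,0]],
    [9.4,[3,3,17.9],[0,0,0]],
    [9.4,[5.5,5.5,17.9],[0,0,0]],
    [9.4,[8,8,17.9],[0,0,0]]
  ]
}}

```text
time: 8.23
tool_pos: [0.5347, -0.1097, 0.2079]
ee_rot: [3.137, 0.001, 1.569]
wrist_force: [0.6, -0.8, -0.8]
width: 0.0939
```

Call:
{"fn": "play_rows", "kwargs": {
  "rows": [
    [9.4,[2.8,2.8,0],[0,0,0]],
    [9.4,[5.6,5.6,0],[0,0,0]],
    [9.4,[8,8,0],[0,0,0]],
    [9.4,[9.1,8.9,0],[0,0,0]],
    [9.4,[9.1,8.9,0],[0,0,0]],
    [9.4,[9.1,8.9,0],[0,0,0]],
    [9.4,[9.1,8.9,0],[0,0,0]]
  ]
}}

```text
time: 8.82
tool_pos: [0.6234, -0.0217, 0.2053]
ee_rot: [-3.141, 0.0, 1.57]
wrist_force: [0.3, 0.1, -0.1]
width: 0.0941
```

```bash
python3 w.py w3 .025 jar_square_mid; python3 - <<'E'
from fit import *
obs=masks(("scene","side"),"jar_knob_mid"); print("knob placed",fit("jar_knob_mid",obs,.015)); save(obs[0][0],"scene3")
obs=masks(("scene","side"),"jar_square_mid"); print("sq",fit("jar_square_mid",obs,.025,-.15,True))
w=cv2.imread("pics/w3.png"); s=cv2.imread("pics/scene3.png")
cv2.imwrite("pics/c3.png",np.hstack([w[100:400,160:480],s[140:440,80:480]]))
E
```

```text
[ 0.6233 -0.0221  0.2056] [-0.4 -0.5 -0.4]
jar_square_mid 0.55 3872 297 361 192 266 [ 0.6244 -0.021  -0.1774] [0.07]
knob placed (array([ 0.45455413, -0.1912497 ]), [np.float64(0.11731843575418999), np.float64(0.06406685236768805)])
sq (array([ 0.62432176, -0.02218515, -0.27887436]), [np.float64(0.06407395600892574), np.float64(0.09196006305832893)])
```

View pics/c3.png

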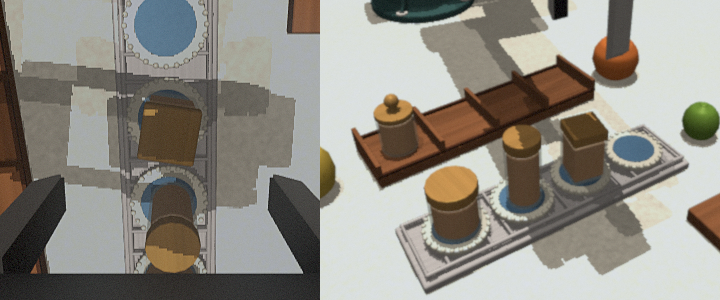

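The knob jar stands in its bay. The square lid, at about (168,133) in the crop, looks turned by roughly 0.12 to 0.2. I'll refine that from the lid's lower edge.

```bash
python3 - <<'E'
from fit import *
s=snapshot("wrist"); m=silhouettes("wrist","jar_square_mid")[0]["mask"]
ys,xs=np.where(m); x0,x1=xs.min(),xs.max(); P=[]
for c in range(x0+12,x1-14): P.append(onz(s,(np.where(m[:,c])[0].max()+.5,c),.095)[:2])
P=np.array(P); k=np.polyfit(P[:,0],P[:,1],1); print("bottom edge yaw",np.arctan(k[0]),np.std(P[:,1]-np.polyval(k,P[:,0])))
y1=ys.max()
for side in(0,1):
    Q=np.array([onz(s,(r,(np.where(m[r])[0].min() if side==0 else np.where(m[r])[0].max()+1)),.095)[:2] for r in range(y1-38,y1-13)])
    k=np.polyfit(Q[:,1],Q[:,0],1); print("side",-np.arctan(k[0]),np.std(Q[:,0]-np.polyval(k,Q[:,1])))
g=cv2.cvtColor(s["pixels"][:,:,::-1].copy(),cv2.COLOR_BGR2GRAY)
save(s,"w4"); w=cv2.imread("pics/w4.png")[180:280,280:380]; cv2.imwrite("pics/w4c.png",cv2.resize(w,(500,500),interpolation=cv2.INTER_CUBIC))
E
```

```text
bottom edge yaw -0.15567570187037277 0.00036404224987875817
side -0.15499081934160103 0.00019968436400593696
side -0.19534132978157073 0.00021403674227298908
```

View pics/w4c.png

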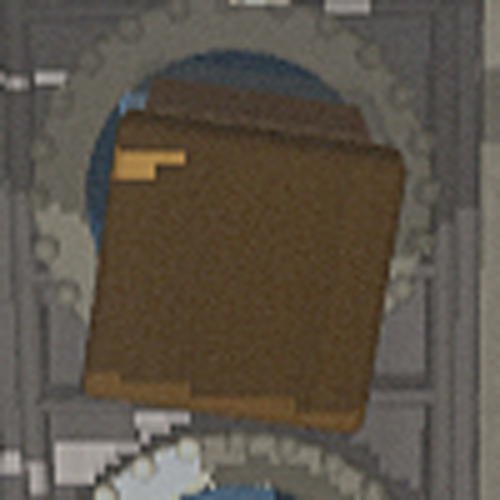

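The crop shows the lid corners at (125,112), (403,150), (360,430) and (85,390), giving a yaw of about -0.16. I'll turn the tool with it and grip.

Call:
{"fn": "play_rows", "kwargs": {
  "rows": [
    [9.4,[0,0,-3],[0,0,-0.08]],
    [9.4,[0,0,-7],[0,0,-0.16]],
    [9.4,[0,0,-11],[0,0,-0.16]],
    [9.4,[0,0,-14],[0,0,-0.16]],
    [9.4,[0,0,-16],[0,0,-0.16]],
    [9.4,[0,0,-16.6],[0,0,-0.16]],
    [9.4,[0,0,-16.6],[0,0,-0.16]]
  ]
}}

```text
time: 10.0
tool_pos: [0.6224, -0.0207, 0.037]
ee_rot: [-3.137, 0.0, 1.411]
wrist_force: [-0.1, 1.1, 0.4]
width: 0.0937
```

Call:
{"fn": "play_rows", "kwargs": {
  "rows": [
    [3.4,[0,0,0],[0,0,0]],
    [3.4,[0,0,0],[0,0,0]],
    [3.4,[0,0,0],[0,0,0]],
    [3.4,[0,0,0],[0,0,0]],
    [3.4,[0,0,0],[0,0,0]],
    [3.4,[0,0,0],[0,0,0]],
    [3.4,[0,0,0],[0,0,0]],
    [3.4,[0,0,0],[0,0,0]]
  ]
}}

```text
time: 10.67
tool_pos: [0.6241, -0.021, 0.0396]
ee_rot: [3.141, 0.0, 1.411]
wrist_force: [-0.1, 0.8, 0.8]
width: 0.044
```

Call:
{"fn": "play_rows", "kwargs": {
  "rows": [
    [3.4,[0,0,0],[0,0,0]],
    [3.4,[0,0,0],[0,0,0]],
    [3.4,[0,0,0.8],[0,0,0]],
    [3.4,[0,0,3],[0,0,0]],
    [3.4,[0,0,6],[0,0,0]],
    [3.4,[0,0,9],[0,0,0]],
    [3.4,[0,0,11.5],[0,0,0]],
    [3.4,[-1,-0.5,13],[0,0,0]]
  ]
}}

```text
time: 11.33
tool_pos: [0.6158, -0.0254, 0.1729]
ee_rot: [3.137, -0.001, 1.412]
wrist_force: [0.5, 0.1, -2.2]
width: 0.0418
```

Call:
{"fn": "play_rows", "kwargs": {
  "rows": [
    [3.4,[-2,-1,0],[0,0,0.04]],
    [3.4,[-4.5,-2.2,0],[0,0,0.08]],
    [3.4,[-7.5,-3.7,0],[0,0,0.12]],
    [3.4,[-10.5,-5.2,0],[0,0,0.16]],
    [3.4,[-13.5,-6.7,0],[0,0,0.2]],
    [3.4,[-15.7,-7.9,0],[0,0,0.2]],
    [3.4,[-16.7,-8.4,0],[0,0,0.2]],
    [3.4,[-16.7,-8.4,0],[0,0,0.2]]
  ]
}}

```text
time: 12.0
tool_pos: [0.4452, -0.1107, 0.1696]
ee_rot: [-3.141, 0.0, 1.608]
wrist_force: [-0.1, -0.1, -3.2]
width: 0.0416
```

Call:
{"fn": "play_rows", "kwargs": {
  "rows": [
    [3.4,[0,0,-2.5],[0,0,0]],
    [3.4,[0,0,-5.5],[0,0,0]],
    [3.4,[0,0,-8.5],[0,0,0]],
    [3.4,[0,0,-11],[0,0,0]],
    [3.4,[0,0,-12.5],[0,0,0]],
    [3.4,[0,0,-13.3],[0,0,0]],
    [3.4,[0,0,-13.7],[0,0,0]],
    [3.4,[0,0,-13.7],[0,0,0]]
  ]
}}

```text
time: 12.67
tool_pos: [0.4474, -0.1096, 0.0321]
ee_rot: [-3.141, -0.001, 1.611]
wrist_force: [-1.1, 0.2, -1.8]
width: 0.0421
```

Call:
{"fn": "play_rows", "kwargs": {
  "rows": [
    [3.4,[0,0,-0.2],[0,0,0]],
    [3.4,[0,0,-0.3],[0,0,0]],
    [3.4,[0,0,-0.4],[0,0,0]],
    [3.4,[0,0,-0.5],[0,0,0]],
    [3.4,[0,0,-0.5],[0,0,0]]
  ]
}}

```text
time: 13.08
tool_pos: [0.4481, -0.1103, 0.0296]
ee_rot: [3.139, 0.001, 1.611]
wrist_force: [-1.5, 0.6, 4.7]
width: 0.0421
```

Call:
{"fn": "play_rows", "kwargs": {
  "rows": [
    [8,[0,0,0],[0,0,0]],
    [8,[0,0,0],[0,0,0]],
    [8,[0,0,0],[0,0,0]],
    [8,[0,0,0],[0,0,0]],
    [8,[0,0,0],[0,0,0]],
    [8,[0,0,0],[0,0,0]],
    [8,[0,0,2],[0,0,0]],
    [8,[0,0,5],[0,0,0]]
  ]
}}

```text
time: 13.75
tool_pos: [0.4442, -0.1089, 0.0745]
ee_rot: [-3.134, -0.003, 1.611]
wrist_force: [-0.2, 1.1, 0.7]
width: 0.08
```

Call:
{"fn": "play_rows", "kwargs": {
  "rows": [
    [9.4,[0,0,4],[0,0,0]],
    [9.4,[0,0,8],[0,0,0]],
    [9.4,[0.5,0,11.5],[0,0,0]],
    [9.4,[4,0.2,12.8],[0,0,-0.04]],
    [9.4,[8,0.4,12.8],[0,0,-0.04]],
    [9.4,[12,0.6,12.8],[0,0,-0.04]],
    [9.4,[15.5,0.8,12.8],[0,0,-0.04]],
    [9.4,[17.9,0.9,12.8],[0,0,-0.04]]
  ]
}}

```text
time: 14.42
tool_pos: [0.6285, -0.1006, 0.2044]
ee_rot: [-3.142, -0.0, 1.571]
wrist_force: [-0.4, -1.0, -0.0]
width: 0.0941
```

Call:
{"fn": "play_rows", "kwargs": {
  "rows": [
    [9.4,[0,0,0],[0,0,0]],
    [9.4,[0,0,0],[0,0,0]],
    [9.4,[0,0,0],[0,0,0]]
  ]
}}

```text
time: 14.67
tool_pos: [0.6253, -0.101, 0.2051]
ee_rot: [-3.14, -0.0, 1.571]
wrist_force: [0.0, -0.7, 0.3]
width: 0.0941
```

```bash
python3 w.py w5 .025 jar_tall_mid; python3 - <<'E'
from fit import *
for l,z in(("jar_knob_mid",.015),("jar_square_mid",.015),("jar_tall_mid",.025)):
    obs=masks(("scene","side"),l); print(l,fit(l,obs,z,0,'sq' in l))
save(obs[0][0],"scene5")
w=cv2.imread("pics/w5.png"); s=cv2.imread("pics/scene5.png")
cv2.imwrite("pics/c5.png",np.hstack([w[100:400,160:480],s[140:440,80:480]]))
E
```

```text
[ 0.6252 -0.1011  0.2057] [-1.  -0.   0.1]
jar_tall_mid 0.59 3556 300 360 195 271 [ 0.6269 -0.1004] [0.04]
jar_knob_mid (array([ 0.45384347, -0.19175314]), [np.float64(0.09694097371822485), np.float64(0.07427976397084346)])
jar_square_mid (array([ 0.44672846, -0.11130153, -0.07331082]), [np.float64(0.058898305084745806), np.float64(0.10402042118698152)])
jar_tall_mid (array([ 0.62672917, -0.10163749]), [np.float64(0.06015037593984962), np.float64(0.0986945169712794)])
```

View pics/c5.png

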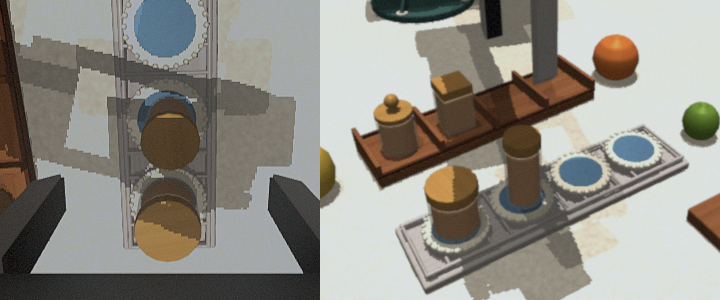

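Knob and square stand in their bays, and the tall jar at (170,140) in the crop is centred under the gripper.

Call:
{"fn": "play_rows", "kwargs": {
  "rows": [
    [9.4,[0,0,-4],[0,0,0]],
    [9.4,[0,0,-8],[0,0,0]],
    [9.4,[0,0,-11.5],[0,0,0]],
    [9.4,[0,0,-14],[0,0,0]],
    [9.4,[0,0,-15.6],[0,0,0]],
    [9.4,[0,0,-16.1],[0,0,0]],
    [9.4,[0,0,-16.1],[0,0,0]],
    [7,[0,0,-16.1],[0,0,0]]
  ]
}}

```text
time: 16.03
tool_pos: [0.6267, -0.1012, 0.0456]
ee_rot: [3.14, 0.0, 1.571]
wrist_force: [0.1, 0.4, 0.7]
width: 0.0903
```

Call:
{"fn": "play_rows", "kwargs": {
  "rows": [
    [3.4,[0,0,0],[0,0,0]],
    [3.4,[0,0,0],[0,0,0]],
    [3.4,[0,0,0],[0,0,0]],
    [3.4,[0,0,0],[0,0,0]],
    [3.4,[0,0,0],[0,0,0]],
    [3.4,[0,0,0],[0,0,0]],
    [3.4,[0,0,0],[0,0,0]],
    [3.4,[0,0,0],[0,0,0]]
  ]
}}

```text
time: 16.7
tool_pos: [0.6263, -0.101, 0.0446]
ee_rot: [3.141, 0.0, 1.571]
wrist_force: [-0.5, -0.4, 0.7]
width: 0.0408
```

Call:
{"fn": "play_rows", "kwargs": {
  "rows": [
    [3.4,[0,0,0],[0,0,0]],
    [3.4,[0,0,0],[0,0,0]],
    [3.4,[0,0,0.8],[0,0,0]],
    [3.4,[0,0,3],[0,0,0]],
    [3.4,[0,0,6],[0,0,0]],
    [3.4,[0,0,9],[0,0,0]],
    [3.4,[0,0,11.5],[0,0,0]],
    [3.4,[-1,0.4,13],[0,0,0]]
  ]
}}

```text
time: 17.37
tool_pos: [0.6176, -0.0978, 0.1779]
ee_rot: [3.137, 0.001, 1.57]
wrist_force: [0.3, 0.2, -2.6]
width: 0.0409
```

Call:
{"fn": "play_rows", "kwargs": {
  "rows": [
    [3.4,[-2,0.8,0],[0,0,0]],
    [3.4,[-4.5,1.7,0],[0,0,0]],
    [3.4,[-7.5,2.8,0],[0,0,0]],
    [3.4,[-10.5,4,0],[0,0,0]],
    [3.4,[-13.5,5.1,0],[0,0,0]],
    [3.4,[-16.2,6.2,0],[0,0,0]],
    [3.4,[-17.5,6.6,0],[0,0,0]],
    [3.4,[-17.5,6.6,0],[0,0,0]]
  ]
}}

```text
time: 18.03
tool_pos: [0.4381, -0.0299, 0.1746]
ee_rot: [-3.14, -0.0, 1.572]
wrist_force: [0.5, -0.1, -1.9]
width: 0.0407
```

Call:
{"fn": "play_rows", "kwargs": {
  "rows": [
    [3.4,[0,0,-2.5],[0,0,0]],
    [3.4,[0,0,-5.5],[0,0,0]],
    [3.4,[0,0,-8.5],[0,0,0]],
    [3.4,[0,0,-11],[0,0,0]],
    [3.4,[0,0,-12.5],[0,0,0]],
    [3.4,[0,0,-13.3],[0,0,0]],
    [3.4,[0,0,-13.7],[0,0,0]],
    [3.4,[0,0,-13.7],[0,0,0]]
  ]
}}

```text
time: 18.7
tool_pos: [0.4411, -0.0311, 0.0371]
ee_rot: [-3.141, -0.0, 1.571]
wrist_force: [-0.2, 0.7, -2.2]
width: 0.0406
```

Call:
{"fn": "play_rows", "kwargs": {
  "rows": [
    [3.4,[0,0,-0.2],[0,0,0]],
    [3.4,[0,0,-0.3],[0,0,0]],
    [3.4,[0,0,-0.4],[0,0,0]],
    [3.4,[0,0,-0.5],[0,0,0]],
    [3.4,[0,0,-0.5],[0,0,0]]
  ]
}}

```text
time: 19.12
tool_pos: [0.4421, -0.0312, 0.0345]
ee_rot: [3.139, 0.001, 1.571]
wrist_force: [-1.3, 0.7, 4.2]
width: 0.0406
```

Call:
{"fn": "play_rows", "kwargs": {
  "rows": [
    [8,[0,0,0],[0,0,0]],
    [8,[0,0,0],[0,0,0]],
    [8,[0,0,0],[0,0,0]],
    [8,[0,0,0],[0,0,0]],
    [8,[0,0,0],[0,0,0]],
    [8,[0,0,0],[0,0,0]],
    [8,[0,0,2],[0,0,0]],
    [8,[0,0,5],[0,0,0]]
  ]
}}

```text
time: 19.78
tool_pos: [0.4381, -0.0304, 0.0796]
ee_rot: [-3.133, -0.002, 1.571]
wrist_force: [1.0, 0.4, 0.5]
width: 0.0799
```

Call:
{"fn": "play_rows", "kwargs": {
  "rows": [
    [9.4,[0,0,4],[0,0,0]],
    [9.4,[0,0,8],[0,0,0]],
    [9.4,[0.5,0,11.5],[0,0,0]],
    [9.4,[3.5,-2,12.3],[0,0,0]],
    [9.4,[6.5,-4.5,12.3],[0,0,0]],
    [9.4,[9.5,-7,12.3],[0,0,0]],
    [9.4,[12.5,-9.7,12.3],[0,0,0]],
    [9.4,[15.5,-12.5,12.3],[0,0,0]]
  ]
}}

```text
time: 20.45
tool_pos: [0.5973, -0.157, 0.2053]
ee_rot: [3.141, -0.0, 1.571]
wrist_force: [0.4, 0.0, -0.4]
width: 0.0942
```

Call:
{"fn": "play_rows", "kwargs": {
  "rows": [
    [9.4,[2.9,-2.6,0],[0,0,0]],
    [9.4,[2.9,-2.6,0],[0,0,0]],
    [9.4,[2.9,-2.6,0],[0,0,0]],
    [9.4,[2.9,-2.6,0],[0,0,0]]
  ]
}}

```text
time: 20.78
tool_pos: [0.6247, -0.1818, 0.2047]
ee_rot: [-3.14, -0.001, 1.571]
wrist_force: [-0.1, 0.6, -0.7]
width: 0.0942
```

```bash
python3 w.py w6 .025 jar_low_mid; python3 - <<'E'
from fit import *
for l,z in(("jar_knob_mid",.015),("jar_square_mid",.015),("jar_tall_mid",.015),("jar_low_mid",.025)):
    obs=masks(("scene","side"),l); print(l,fit(l,obs,z,0,'sq' in l))
save(obs[0][0],"scene6")
w=cv2.imread("pics/w6.png"); s=cv2.imread("pics/scene6.png")
cv2.imwrite("pics/c6.png",np.hstack([w[100:400,160:480],s[140:440,80:480]]))
E
```

```text
[ 0.6246 -0.1813  0.2059] [ 0.2 -0.6 -0.5]
jar_low_mid 0.82 4506 292 364 188 267 [ 0.6249 -0.1815] [0.04]
jar_knob_mid (array([ 0.45327129, -0.19121247]), [np.float64(0.05603079555175361), np.float64(0.07851954341058454)])
jar_square_mid (array([ 0.44880352, -0.11139759, -0.11828446]), [np.float64(0.4726261762189906), np.float64(0.08754863813229574)])
jar_tall_mid (array([ 0.43691468, -0.0293188 ]), [np.float64(0.06327852516193322)])
jar_low_mid (array([ 0.62655902, -0.18223681]), [np.float64(0.07480214449834055), np.float64(0.04873877725523723)])
```

View pics/c6.png

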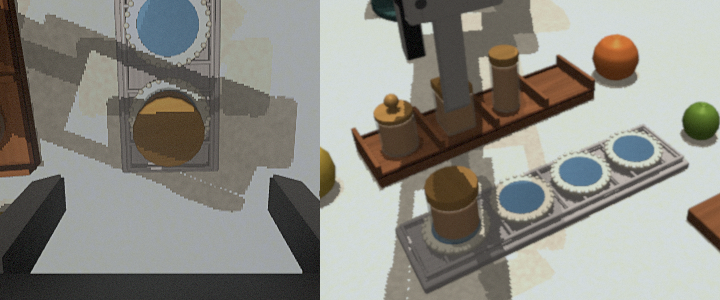

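Three jars are placed, and the low jar at (168,130) in the crop is centred under the gripper.

Call:
{"fn": "play_rows", "kwargs": {
  "rows": [
    [9.4,[0,0,-4],[0,0,0]],
    [9.4,[0,0,-8],[0,0,0]],
    [9.4,[0,0,-11.5],[0,0,0]],
    [9.4,[0,0,-14],[0,0,0]],
    [9.4,[0,0,-16],[0,0,0]],
    [9.4,[0,0,-16.6],[0,0,0]],
    [9.4,[0,0,-16.6],[0,0,0]],
    [7,[0,0,-16.6],[0,0,0]]
  ]
}}

```text
time: 22.35
tool_pos: [0.6256, -0.1823, 0.0404]
ee_rot: [3.14, 0.0, 1.571]
wrist_force: [0.4, -0.4, 0.2]
width: 0.0902
```

Call:
{"fn": "play_rows", "kwargs": {
  "rows": [
    [4.5,[0,0,0],[0,0,0]],
    [4.5,[0,0,0],[0,0,0]],
    [4.5,[0,0,0],[0,0,0]],
    [4.5,[0,0,0],[0,0,0]],
    [4.5,[0,0,0],[0,0,0]],
    [4.5,[0,0,0],[0,0,0]],
    [4.5,[0,0,0],[0,0,0]],
    [4.5,[0,0,0],[0,0,0]]
  ]
}}

```text
time: 23.02
tool_pos: [0.6254, -0.1821, 0.0401]
ee_rot: [3.14, 0.0, 1.571]
wrist_force: [0.0, 0.3, 2.8]
width: 0.0541
```

Call:
{"fn": "play_rows", "kwargs": {
  "rows": [
    [4.5,[0,0,0.8],[0,0,0]],
    [4.5,[0,0,3],[0,0,0]],
    [4.5,[0,0,6],[0,0,0]],
    [4.5,[0,0,9],[0,0,0]],
    [4.5,[0,0,11.5],[0,0,0]],
    [4.5,[-1,1.2,13],[0,0,0]],
    [4.5,[-2.6,3.2,13],[0,0,0]],
    [4.5,[-4.6,5.6,13],[0,0,0]]
  ]
}}

```text
time: 23.68
tool_pos: [0.5793, -0.1266, 0.1704]
ee_rot: [3.14, 0.001, 1.569]
wrist_force: [0.3, 0.2, -2.6]
width: 0.0537
```

Call:
{"fn": "play_rows", "kwargs": {
  "rows": [
    [4.5,[-2.2,2.7,0],[0,0,0]],
    [4.5,[-4.4,5.4,0],[0,0,0]],
    [4.5,[-6.6,8.1,0],[0,0,0]],
    [4.5,[-8.8,10.8,0],[0,0,0]],
    [4.5,[-11,13.5,0],[0,0,0]],
    [4.5,[-13,15.8,0],[0,0,0]],
    [4.5,[-14.5,17.5,0],[0,0,0]],
    [4.5,[-14.5,17.5,0],[0,0,0]]
  ]
}}

```text
time: 24.35
tool_pos: [0.4307, 0.0518, 0.1692]
ee_rot: [-3.139, -0.002, 1.575]
wrist_force: [-0.0, -0.8, -2.5]
width: 0.0538
```

Call:
{"fn": "play_rows", "kwargs": {
  "rows": [
    [4.5,[0,0,-2.5],[0,0,0]],
    [4.5,[0,0,-5.5],[0,0,0]],
    [4.5,[0,0,-8.5],[0,0,0]],
    [4.5,[0,0,-11],[0,0,0]],
    [4.5,[0,0,-12.5],[0,0,0]],
    [4.5,[0,0,-13.3],[0,0,0]],
    [4.5,[0,0,-13.7],[0,0,0]],
    [4.5,[0,0,-13.7],[0,0,0]]
  ]
}}

```text
time: 25.02
tool_pos: [0.4338, 0.0487, 0.032]
ee_rot: [-3.14, 0.0, 1.57]
wrist_force: [-0.7, -0.3, -3.6]
width: 0.054
```

Call:
{"fn": "play_rows", "kwargs": {
  "rows": [
    [4.5,[0,0,-0.2],[0,0,0]],
    [4.5,[0,0,-0.3],[0,0,0]],
    [4.5,[0,0,-0.4],[0,0,0]],
    [4.5,[0,0,-0.5],[0,0,0]],
    [4.5,[0,0,-0.5],[0,0,0]]
  ]
}}

```text
time: 25.43
tool_pos: [0.4352, 0.0489, 0.03]
ee_rot: [3.139, 0.0, 1.571]
wrist_force: [-2.2, 0.1, 5.8]
width: 0.0537
```

Call:
{"fn": "play_rows", "kwargs": {
  "rows": [
    [8.5,[0,0,0],[0,0,0]],
    [8.5,[0,0,0],[0,0,0]],
    [8.5,[0,0,0],[0,0,0]],
    [8.5,[0,0,0],[0,0,0]],
    [8.5,[0,0,0],[0,0,0]],
    [8.5,[0,0,0],[0,0,0]],
    [8.5,[0,0,2],[0,0,0]],
    [8.5,[0,0,5],[0,0,0]]
  ]
}}

```text
time: 26.1
tool_pos: [0.431, 0.049, 0.0746]
ee_rot: [-3.133, -0.0, 1.571]
wrist_force: [0.4, 0.5, 0.2]
width: 0.085
```

Call:
{"fn": "play_rows", "kwargs": {
  "rows": [
    [9.4,[0,0,4],[0,0,0]],
    [9.4,[0,0,8],[0,0,0]],
    [9.4,[0,0,12],[0,0,0]],
    [9.4,[0,2,15],[0,0,0]],
    [9.4,[0,6,17],[0,0,0]],
    [9.4,[0,10,17],[0,0,0]],
    [9.4,[0,10,17],[0,0,0]],
    [9.4,[0,10,17],[0,0,0]]
  ]
}}

```text
time: 26.77
tool_pos: [0.4338, 0.1507, 0.2475]
ee_rot: [3.141, 0.0, 1.575]
wrist_force: [0.9, 0.6, -0.6]
width: 0.0939
```

```bash
python3 - <<'E'
from fit import *
obs=masks(("scene","side"),"jar_rack"); 
B={"jar_low_mid":.12,"jar_tall_mid":.04,"jar_square_mid":-.04,"jar_knob_mid":-.12}
rk=np.array([.4436,-.0704]);c,sn=np.cos(.077),np.sin(.077)
for l,b in B.items():
    obs=masks(("scene","side"),l); x,e=fit(l,obs,.015,0,'sq' in l); d=x[:2]-rk
    print(l,len(obs),np.round(x,3),np.round(e,2),"rack frame",np.round([c*d[0]+sn*d[1],-sn*d[0]+c*d[1]-b],4))
a=snapshot("scene")["pixels"][140:440,80:480,::-1]; b=snapshot("side")["pixels"][180:480,120:520,::-1]
cv2.imwrite("pics/c7.png",np.hstack([a,b]))
E
```

```text
jar_low_mid 2 [0.435 0.049] [0.1  0.11] rack frame [ 0.0002 -0.0008]
jar_tall_mid 2 [ 0.442 -0.032] [0.09 0.07] rack frame [ 0.0012 -0.0013]
jar_square_mid 2 [ 0.447 -0.111 -0.042] [0.06 0.1 ] rack frame [ 0.0005 -0.0011]
jar_knob_mid 2 [ 0.454 -0.191] [0.08 0.09] rack frame [ 0.0012 -0.0008]
```

View pics/c7.png

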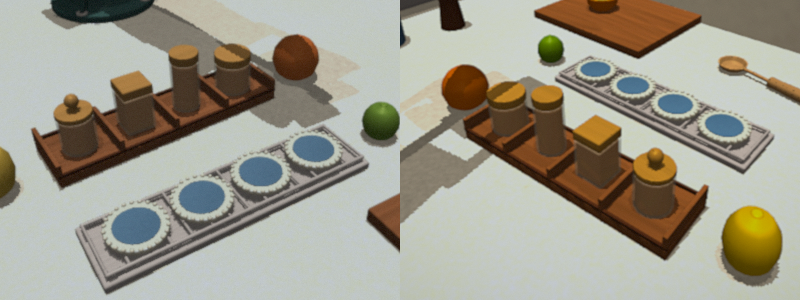

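All four jars stand upright and centred in their bays, and the gripper is clear.

```bash
python3 -c "
from bench import *
print(close_job())"
```

```text
the job is handed in; nothing more can be done
None
```

All four jars are in the rack in reverse order, and I handed the job in at about 27 s. From the robot's left, the bays now hold low, tall, square and knob; the saucers ran knob, square, tall and low.

In the last pictures all four jars stand upright with the gripper clear of them. The fits to the scene and side views put each jar within about 2 mm of its bay centre. Each jar was lowered to a light contact of 4 to 9 N before release.

Some checks disagreed along the way:
- **Camera offset:** fitted separately, the scene and side views differed by 5 to 10 mm in x. I used the combined fit, which the wrist camera matched to about 1–2 mm for each jar as I hovered over it.
- **Square jar's turn:** estimates ranged from -0.12 to -0.40 rad. I used -0.16 from its lid edges, and the grip closed cleanly at 42 mm.
- **Wrist view of the rack:** these fits were poor because the rack was partly hidden, so I left them out.

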